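# Prop the dock catch and slide out the dosing unit

### The job

The dosing unit is held in the titrator's guide by a sprung catch that drops back as soon as it is let go. Slide the wooden wedge under the catch's lift bar until the middle of the bar is level with the dark band on the post, let go so that the wedge alone holds it, and then slide the dosing unit out of the guide, clear of the rails and standing flat on the white landing plate. Leave the catch propped at the band and the glassware and other things where they stand.

Things in the scene. Friction and masses are not known exactly. Their poses are not given: they have to be found in the camera images.
- dock: Titrator with guide, fixed to the bench. Origin on the bench under the guide's middle; y along the guide to its exit, x to the console behind, z up. Guide floor 6 mm; rails at x +/-39 to 57 mm, y -50 to 60 mm, 20 mm high, lips overlap the unit's foot so it can only slide to +y. Back stop at y -51 mm, 16 mm high. White console x 62 to 172, y -75 to 195, 80 mm high.
- landing (a point): Middle of the white landing plate's top, on the dock at x 0, y 135 mm, 6 mm above the bench, level with the guide's floor. The plate spans x +/-55 mm, y 65 to 204 mm of the dock; a rim 12 mm high (6 above the plate) stops the unit at its far end.
- band (a point): Centre of the dark band on the pale height post (10 mm square, 55 mm tall) that stands on the dock at x -56, y 110 mm. The band is 8 mm high, 29 to 37 mm above the bench.
- catch (a joint): Lift angle of the sprung catch, rad: 0 down (as found), 0.30 at most, about 0.125 with the bar at mid-band. Steel arm 12 mm wide along the front rail (dock x -49 to -37, y -79 to 97 mm; top 32 mm above the bench when down), hinged about the dock's x axis at y -75 mm, 28 mm up. Its spring presses the lift bar down with about 4 to 6 N.
- tongue (a point): Lower end of the catch's dark tongue (9 x 8 mm), dock x -32, y 52 mm, 8 mm above the bench when down, where it stands just before the unit's foot (foot's top at 14 mm) and blocks it. It clears the foot when the lift bar has risen about 9 mm.
- lift_bar (a point): Axis of the catch's lift bar, a round steel bar 16 mm thick along the dock's x from -40 to -125 mm, at dock y 85 mm, over bare bench before the dock. This point: dock x -100 mm, 13 mm above the bench when down (5 mm free beneath), 29 to 37 mm when level with the band. A wedge can slide under it along the dock's y.
- wedge: Loose wooden wedge, 120 mm long, 30 mm wide, upright parallel sides, height rising evenly from 3 mm at the tip to 43 mm at the thick end (1 in 3); 90 g. Origin: centre of the underside; x points to the tip (x +60 mm), thick end at x -60 mm, z up. Starts flat on the bench, left or right in front of the dock. Friction holds it under the bar when let go.
- unit: Loose dosing unit, about 0.4 kg: grey foot 90 x 90 x 8 mm, white block 50 x 50 mm from 8 to 56 mm up, amber glass cylinder 38 mm and cap 42 mm across, top at 78 mm. Origin: centre of the foot's underside, at dock x 0, y 0, z 6 mm at the start, same axes. Push the block's -y side. Clear of the rails when its origin passes dock y 105 mm; meets the rim at 159 mm.
- spacer: Bystander, to be left alone: flat straight wooden bar 110 x 30 x 12 mm, not tapered (too thin to hold the catch up). Origin at the centre of its underside.
- flask_a: Bystander, to be left alone: stoppered conical glass flask, 76 mm across, 120 mm tall. Origin at the centre of its underside.
- flask_b: Bystander, to be left alone: second conical glass flask of the same size, cork stopper. Origin at the centre of its underside.
- amber_bottle: Bystander, to be left alone: amber glass jar with black cap, 60 mm across, 115 mm tall. Origin at the centre of its underside.
- beaker: Bystander, to be left alone: glass beaker, 60 mm across, 70 mm tall. Origin at the centre of its underside.
- dish: Bystander, to be left alone: white ceramic dish, 68 mm across, 14 mm tall. Origin at the centre of its underside.
- cap_stopper: Bystander, to be left alone: rubber stopper, 32 mm across, 26 mm tall. Origin at the centre of its underside.
Not all that is in view belongs to the job. Leave any purple or red look-alike of the unit alone.

How it is judged:
By the outcome, as a careful person would: the job done as asked, in the order asked, and still so for the second after the job is handed in, with the robot touching nothing.
It also fails if it takes over 54 s, if anything falls off the work surface, if the arm or the gripper's body presses on something with over 40 N, if the wrist force passes 120 N, or if a joint passes its speed limit or range.

### The arm

A 7-joint arm with a two-finger parallel gripper is mounted at the origin on the work surface. World frame = base frame: x ahead of the robot, y to its left, z up, the work surface at z = 0. Lengths are in m, angles in rad, forces in N, time in s.
With the tool pointing down it reaches from about 0.4 to 0.875 m from the base axis. Payload 4.4 kg.
Tool frame: the origin (TCP) lies at the very end of the fingers, on their centre line; the grasp point (between the pads) lies 19 mm behind it; z points along the fingers, y is the line along which they close (so a half turn about z gives the same grasp; the last joint's range is limited). The gripper opens to 85 mm and grips with 20 to 120 N. Pads are 22 mm wide; open, the fingers measure 114 mm over their backs; the gripper's body (76 mm by 85 mm) begins 54 mm behind the grasp point. The pads swing forward as they close: fully open they stand 13 mm farther back than shut.
Start: joints at [1.086, 0.628, 0.038, 1.517, -0.027, 0.996, -0.02], TCP at [0.264, -0.594, 0.231] pointing down, gripper open.
Joint ranges: [-3.06, 3.06], [-0.37, 2.12], [-1.25, 1.32], [0.18, 2.47], [-1.1, 4.24], [0.23, 1.98], [-2.94, 2.94]. Speed limits (rad/s): [2.57, 2.57, 3.14, 3.14, 3.14, 3.14, 3.14].

### API

Orientations are given as a unit quaternion [x, y, z, w].
In Python, from cell import * gives the robot as it stands. The module is installed in compiled form; this text tells all that it offers.
- The arm moves only by the tool jog_arm, never from a script. Its argument "deltas" is a list of rows, each an object with "xyz": the shift along the world's x, y, z in mm, a list of three; "rot": the turn, a rotation vector about the world's x, y, z in degrees, a list of three; "grip": the closure in counts, from 0 (fully open) to 255 (shut). A call has 1 to 12 rows; each row is the pose to reach, as a shift and turn from the pose commanded when the call began; what a row does not reach only later rows make up. A row lasts 1/12 s, in which the tool goes at most 41.7 mm and 7.16 degrees, less where a joint would pass 70% of its speed; a pose out of reach is approached as far as the arm can. A call with a gripper value outside its range is refused whole. The fingers move at their own pace and stop on an object; "newtons" is the grip in N (left out, the last holds). Time passes only in rows, so rows that repeat a pose let the fingers close. It gives the time, the measured TCP pose, the force, the opening and the grip force at its end, in the units of the state.
- sense(): the state, without advancing time (a new reading comes with each control period).
- snapshot(name): name is "scene" or "side" or "wrist"; returns a dict with "color" (480x640x3 uint8, red, green, blue), "fx", "fy", "cx", "cy" (pixels), "view" (4x4, takes a point from world to camera coordinates); the wrist camera has in their place "hand_eye" (4x4, takes a point from camera to tool coordinates, whose origin is the TCP and whose axes are the flange's). Camera axes: x right, y down, z forward; pixel columns grow to the right and rows downward; lengths in m; the calibration is good to about 2 mm. The wrist camera is an equidistant fisheye: a pixel r from the principal point sees the ray r / f radians off the axis. A picture is of the moment at which its call begins: read the wrist's pose just before it. There is no depth.
- hand_in(): hands the job in; it is judged then, once.
Trained networks look in a picture, given as the dict that the camera call returned (one of the last four; its "shot" number tells which), for a name from the list of things; names that differ only in an ending like _2 or _b are one class to them, and where a whole thing is asked for, a point or a joint stands for the part that bears it (a point fixed in the world has none). Each returns a list of dicts, best first, with "confidence" (0 to 1); they miss things now and then, are a little off and sometimes report something else, mostly with a low value. They report only what shows in the picture. A call takes as long as a camera call. They do not tell look-alikes from the thing itself.
- recognise(picture, label): "at" ([column, row] in pixels, amid what is visible of it).
The state is a dict: "t": time; "q": joint angles; "qd": joint speeds; "effort": joint torques, N m; "tool_pos": TCP position; "orientation": TCP orientation; "wrist_force": force on the tool from outside, world axes, zero at the start; "wrist_torque": the same for the moment, N m; "gripper_width": opening from 0.0 (shut) to 1.0 (fully open); "finger_force": force on a finger pad.
Only numpy, scipy, OpenCV 4.12 (cv2) and the standard library are available. Lean on these libraries where they do the work, as an engineer would, in place of code of your own. Each camera call takes 0.05 s, during which the arm holds its last target. There are 200 camera calls.

## Working session

There is one attempt and no reset: what is moved stays moved. The work goes in short steps, Python scripts to look and compute and a tool call to move; the robot and the scene stay as the last step left them, time stands still between calls to the robot, and variables do not carry over. Pictures are saved under pics/ and viewed, at most 10 in all, crops included, and the job is handed in when it is done.

Besides the shell and the picture viewer there is one more tool, called after "Emit:" as name([rows], argument=value, ...), one row to a line, values as JSON. jog_arm: Moves the arm, as the interface text tells. Its arguments: {"type":"object","properties":{"deltas":{"type":"array"},"newtons":{"type":"number"}},"required":["deltas"]}

```bash
mkdir -p pics
cat > h.py <<'E'
from cell import *
import numpy as np, cv2
from scipy.spatial.transform import Rotation as R
def ray(p,px):
    V=np.array(p["view"]);d=np.array([(px[0]-p["cx"])/p["fx"],(px[1]-p["cy"])/p["fy"],1.])
    Rm=V[:3,:3];o=-Rm.T@V[:3,3];return o,Rm.T@d
def onz(p,px,z):
    o,d=ray(p,px);return o+d*(z-o[2])/d[2]
def proj(p,X):
    V=np.array(p["view"]);c=V[:3,:3]@np.array(X)+V[:3,3]
    return np.array([p["fx"]*c[0]/c[2]+p["cx"],p["fy"]*c[1]/c[2]+p["cy"]])
def save(p,n): cv2.imwrite("pics/"+n+".png",cv2.cvtColor(np.array(p["color"]),cv2.COLOR_RGB2BGR))
E
python3 - <<'E'
from h import *
s=sense();print(s["t"],s["tool_pos"],s["orientation"],s["gripper_width"])
for n in("scene","side"):
    p=snapshot(n);save(p,n+"0")
    o,_=ray(p,(0,0));print(n,o.round(3))
    for l,z in(("dock",.02),("wedge",.02),("unit",.04),("lift_bar",.013),("band",.033),("landing",.006),("spacer",.006),("tongue",.01),("flask_a",.05),("amber_bottle",.05),("beaker",.03),("dish",.01),("cap_stopper",.01),("catch",.03)):
        try: print(l,[(np.round(r["at"]),round(r["confidence"],2),onz(p,r["at"],z)[:2].round(3)) for r in recognise(p,l)[:3]])
        except Exception as e: print(l,e)
E
```

```text
0.0 [ 0.26408621 -0.59323475  0.23038538] [ 9.78154512e-01  2.07876952e-01 -2.12280959e-04 -9.37004550e-04] 1.000765776773738
scene [1.257 0.277 0.822]
dock [(array([280., 285.]), 0.83, array([ 0.71 , -0.022])), (array([227., 195.]), 0.36, array([ 0.489, -0.281]))]
wedge [(array([457., 262.]), 0.83, array([0.493, 0.33 ])), (array([278., 284.]), 0.59, array([ 0.708, -0.027]))]
unit [(array([184., 240.]), 0.97, array([ 0.688, -0.28 ])), (array([271., 245.]), 0.7, array([ 0.623, -0.083])), (array([274., 189.]), 0.69, array([ 0.439, -0.162]))]
lift_bar [(array([299., 240.]), 0.95, array([ 0.56, -0.04]))]
band [(array([279., 284.]), 0.86, array([ 0.716, -0.021]))]
landing [(array([279., 279.]), 0.64, array([ 0.685, -0.035]))]
spacer [(array([227., 194.]), 0.56, array([ 0.471, -0.292])), (array([543., 279.]), 0.53, array([0.456, 0.521]))]
tongue []
flask_a [(array([496., 301.]), 0.93, array([0.599, 0.421]))]
amber_bottle [(array([445., 348.]), 0.82, array([0.746, 0.344])), (array([278., 282.]), 0.51, array([ 0.724, -0.018]))]
beaker [(array([169., 164.]), 0.61, array([ 0.44 , -0.493]))]
di
[... 905 characters left out ...]
(array([171., 310.]), 0.44, array([0.793, 0.285])), (array([271., 237.]), 0.35, array([ 0.715, -0.059]))]
tongue [(array([320., 240.]), 0.64, array([ 0.588, -0.081]))]
flask_a [(array([350., 170.]), 0.91, array([ 0.615, -0.433])), (array([232., 366.]), 0.78, array([0.572, 0.434])), (array([275., 437.]), 0.46, array([0.443, 0.547]))]
amber_bottle [(array([169., 311.]), 0.89, array([0.758, 0.336]))]
beaker [(array([406., 175.]), 0.94, array([ 0.455, -0.501])), (array([168., 308.]), 0.61, array([0.78 , 0.309]))]
dish [(array([395., 268.]), 0.68, array([ 0.383, -0.018]))]
cap_stopper [(array([275., 437.]), 0.89, array([0.458, 0.517]))]
catch [(array([321., 239.]), 0.65, array([ 0.577, -0.055]))]
```

View pics/scene0.png

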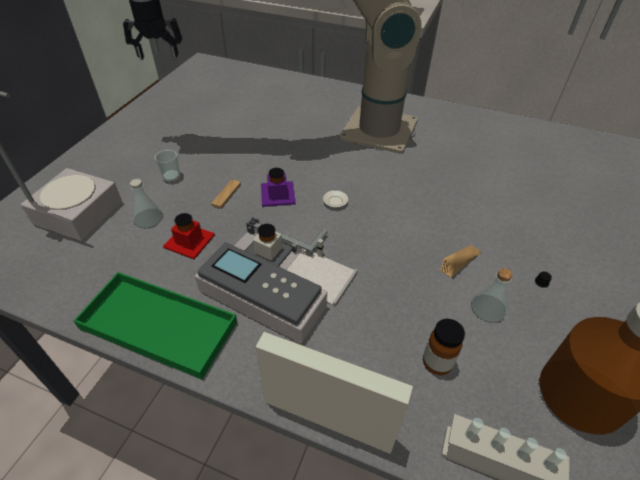

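View pics/side0.png

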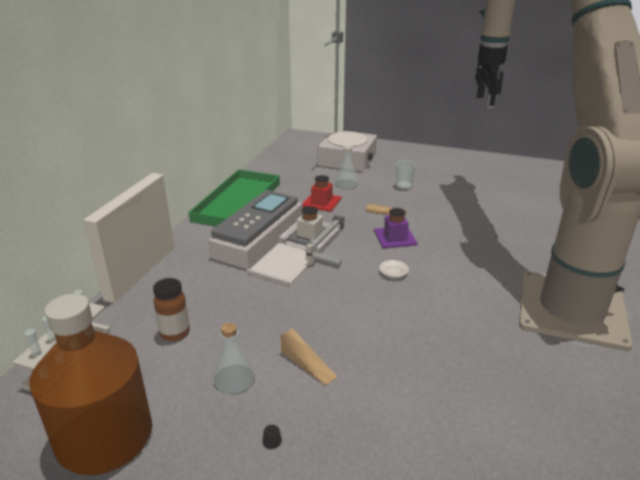

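The scene shows the dock around (280,270), the wedge at (458,262) and the spacer at (227,194). The red and purple look-alikes stand at (188,235) and (278,190). The side view agrees: wedge at (305,355), bar at (322,257).

Run:
```python
from h import *
a=cv2.imread("pics/scene0.png");b=cv2.imread("pics/side0.png")
def c(i,x,y,w,h): return cv2.resize(i[y:y+h,x:x+w],(400,300),interpolation=cv2.INTER_CUBIC)
cv2.imwrite("pics/comp.png",np.vstack([np.hstack([c(a,190,205,172,129),c(b,205,180,160,120)]),np.hstack([c(a,430,235,60,45),c(b,265,320,80,60)])]))
```

```text
(no output)
```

View pics/comp.png

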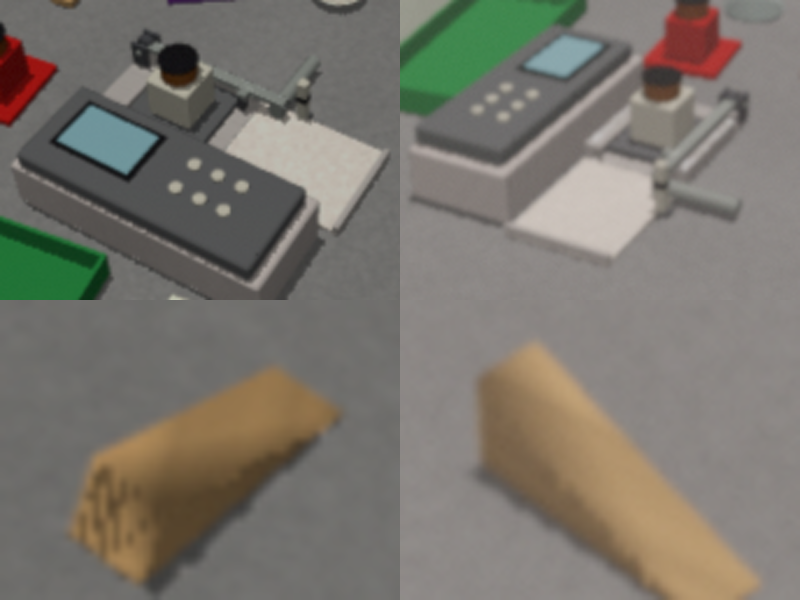

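Run:
```python
from h import *
from scipy.optimize import least_squares
ps=snapshot("scene");pd=snapshot("side")
S=lambda x,y:(190+.43*x,205+.43*y); D=lambda x,y:(205+.4*(x-400),180+.4*y)
WS=lambda x,y:(430+.15*x,235+.15*y); WD=lambda x,y:(265+.2*x,320+.2*y)
dock=[(ps,S(388,152),(-55,204,12)),(ps,S(317,62),(-125,85,15)),(ps,S(180,52),(0,0,84)),(ps,S(318,207),(62,195,78)),
(pd,D(612,258),(-55,204,12)),(pd,D(510,228),(55,204,10)),(pd,D(738,206),(-125,85,13)),(pd,D(662,75),(0,0,84)),(pd,D(735,105),(-43,-75,28)),(pd,D(510,160),(62,195,80)),(pd,D(413,135),(172,195,80))]
w=[(ps,WS(95,155),(-60,15,43)),(ps,WS(70,235),(-60,15,0)),(ps,WS(145,285),(-60,-15,0)),(ps,WS(275,65),(60,15,3)),(ps,WS(340,110),(60,-15,3)),
(pd,WD(78,80),(-60,-15,43)),(pd,WD(82,168),(-60,-15,0)),(pd,WD(140,45),(-60,15,43)),(pd,WD(360,285),(60,15,2))]
def fit(L,x0):
    def f(v):
        M=R.from_euler('z',v[2]).as_matrix();r=[]
        for p,px,X in L:
            r+=list(proj(p,M@np.array(X)/1000+[v[0],v[1],0])-px)
        return np.array(r)
    s=least_squares(f,x0,loss='soft_l1');print(s.x.round(4),np.degrees(s.x[2]).round(1));print(f(s.x).reshape(-1,2).round(1).tolist());return s.x
d=fit(dock,[.63,-.08,0]);fit(w,[.49,.33,2.5])
M=R.from_euler('z',d[2]).as_matrix()
for n,X in dict(bar=(-100,85,13),barend=(-125,85,13),band=(-56,110,33),unit=(0,0,0),landing=(0,135,6)).items(): print(n,(M@np.array(X)/1000+[d[0],d[1],0]).round(4))
```

```text
[ 0.6171 -0.0911 -0.1435] -8.2
[[-0.2, -2.4], [0.1, -1.7], [0.5, 1.5], [2.9, -10.7], [-0.2, -1.1], [-0.7, -1.1], [0.7, 1.2], [0.8, 0.2], [-0.1, -1.2], [-3.0, -2.3], [-3.5, -3.4]]
[0.4665 0.34   2.6786] 153.5
[[0.1, -0.4], [-0.0, -0.3], [-0.7, -0.2], [-0.1, -0.5], [0.6, -0.4], [-0.3, 0.1], [-0.3, -0.2], [-0.8, -0.3], [0.3, 0.4]]
bar [0.5302 0.0074 0.013 ]
barend [0.5055 0.0109 0.013 ]
band [0.5774 0.0258 0.033 ]
unit [ 0.6171 -0.0911  0.    ]
landing [0.6364 0.0425 0.006 ]
```

Emit:
jog_arm([
  {"xyz": [18, 37, 0], "rot": [0, 0, -3], "grip": 0},
  {"xyz": [36, 74, 0], "rot": [0, 0, -6], "grip": 0},
  {"xyz": [54, 111, 0], "rot": [0, 0, -9], "grip": 0},
  {"xyz": [72, 148, 0], "rot": [0, 0, -12], "grip": 0},
  {"xyz": [90, 185, 0], "rot": [0, 0, -15], "grip": 0},
  {"xyz": [108, 222, 0], "rot": [0, 0, -18], "grip": 0},
  {"xyz": [126, 259, 0], "rot": [0, 0, -20], "grip": 0},
  {"xyz": [144, 296, 0], "rot": [0, 0, -22], "grip": 0},
  {"xyz": [162, 333, 0], "rot": [0, 0, -24], "grip": 0},
  {"xyz": [180, 370, 0], "rot": [0, 0, -26], "grip": 0},
  {"xyz": [198, 407, 0], "rot": [0, 0, -28], "grip": 0},
  {"xyz": [216, 444, 0], "rot": [0, 0, -30], "grip": 0},
])

```text
t: 2.6
tool_pos: [0.4811, -0.1479, 0.2317]
orientation: [0.999, -0.053, 0.0, 0.0]
wrist_force: [0.7, 0.2, 0.0]
gripper_width: 1.0
finger_force: 0.0
```

Emit:
jog_arm([
  {"xyz": [2, 40, 0], "rot": [0, 0, -2], "grip": 0},
  {"xyz": [4, 80, 0], "rot": [0, 0, -4], "grip": 0},
  {"xyz": [6, 120, 0], "rot": [0, 0, -6], "grip": 0},
  {"xyz": [8, 160, 0], "rot": [0, 0, -8], "grip": 0},
  {"xyz": [10, 200, 0], "rot": [0, 0, -10], "grip": 0},
  {"xyz": [12, 240, 0], "rot": [0, 0, -12], "grip": 0},
  {"xyz": [14, 280, -10], "rot": [0, 0, -14], "grip": 0},
  {"xyz": [16, 320, -20], "rot": [0, 0, -16], "grip": 0},
  {"xyz": [18, 360, -30], "rot": [0, 0, -18], "grip": 0},
  {"xyz": [20, 400, -40], "rot": [0, 0, -20], "grip": 0},
  {"xyz": [20, 440, -50], "rot": [0, 0, -20], "grip": 0},
  {"xyz": [20, 473, -70], "rot": [0, 0, -20], "grip": 0},
])

```text
t: 3.6
tool_pos: [0.5011, 0.3277, 0.1624]
orientation: [0.975, -0.224, 0.001, -0.002]
wrist_force: [1.0, 0.5, -0.2]
gripper_width: 1.002
finger_force: 0.0
```

```bash
cat >> h.py <<'E'
def wproj(p,s,X):
    H=np.array(p["hand_eye"]);Rt=R.from_quat(s["orientation"]).as_matrix()
    c=H[:3,:3].T@(Rt.T@(np.array(X)-s["tool_pos"])-H[:3,3])
    th=np.arctan2(np.hypot(c[0],c[1]),c[2]);k=th/np.hypot(c[0],c[1])
    return np.array([p["fx"]*c[0]*k+p["cx"],p["fy"]*c[1]*k+p["cy"]])
E
python3 - <<'E'
from h import *
s=sense();p=snapshot("wrist");print(s["t"],s["tool_pos"],s["orientation"],s["q"])
im=cv2.cvtColor(np.array(p["color"]),cv2.COLOR_RGB2BGR)
M=R.from_euler('z',2.6786).as_matrix()
for X in[(-60,15,43),(-60,-15,43),(60,15,3),(60,-15,3),(-60,15,0),(-60,-15,0)]:
    u=wproj(p,s,M@np.array(X)/1000+[.4665,.34,0]);print(X,u.round(1));cv2.circle(im,tuple(int(round(a)) for a in u),2,(0,255,0),-1)
cv2.imwrite("pics/w1.png",im)
E
```

```text
3.6 [0.5010816  0.32772844 0.16237176] [ 0.97458816 -0.22399031  0.00131076 -0.00212906] [-0.74992088  0.64186534  0.19806471  1.743893   -0.17190167  0.76775979
 -2.48945914]
(-60, 15, 43) [347.6 203.1]
(-60, -15, 43) [306.2 202.6]
(60, 15, 3) [339.7 318.6]
(60, -15, 3) [307.8 318.3]
(-60, 15, 0) [343.9 191.4]
(-60, -15, 0) [308. 191.]
```

View pics/w1.png

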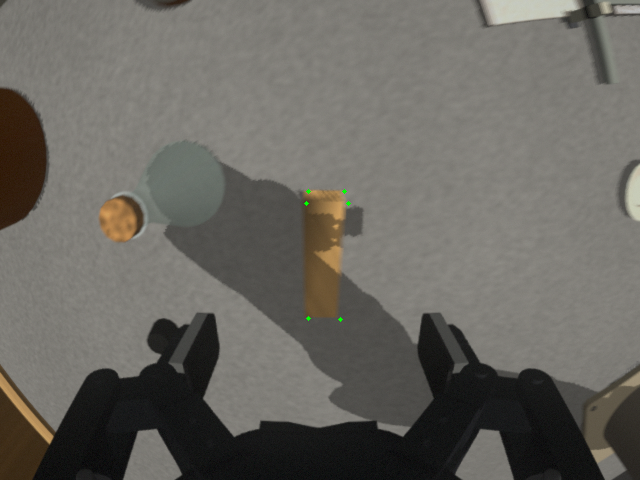

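The wrist view matches the projected wedge to within about 1 mm: thick end at (326,197), tip at (324,318). The next move descends and grips.

Emit:
jog_arm([
  {"xyz": [0, 0, -40], "rot": [0, 0, -0.5], "grip": 60},
  {"xyz": [0, 0, -80], "rot": [0, 0, -0.5], "grip": 60},
  {"xyz": [0, 0, -115], "rot": [0, 0, -0.5], "grip": 60},
  {"xyz": [0, 0, -140], "rot": [0, 0, -0.5], "grip": 60},
  {"xyz": [0, 0, -155], "rot": [0, 0, -0.5], "grip": 60},
  {"xyz": [0, 0, -155], "rot": [0, 0, -0.5], "grip": 60},
  {"xyz": [0, 0, -155], "rot": [0, 0, -0.5], "grip": 180},
  {"xyz": [0, 0, -155], "rot": [0, 0, -0.5], "grip": 200},
  {"xyz": [0, 0, -155], "rot": [0, 0, -0.5], "grip": 200},
  {"xyz": [0, 0, -155], "rot": [0, 0, -0.5], "grip": 200},
  {"xyz": [0, 0, -155], "rot": [0, 0, -0.5], "grip": 200},
  {"xyz": [0, 0, -155], "rot": [0, 0, -0.5], "grip": 200},
], newtons=40)

```text
t: 4.65
tool_pos: [0.5016, 0.3238, 0.0081]
orientation: [0.973, -0.229, 0.001, -0.001]
wrist_force: [-0.7, 0.1, 6.9]
gripper_width: 0.344
finger_force: 41.1
```

Emit:
jog_arm([
  {"xyz": [0, 0, 25], "rot": [0, 0, 0], "grip": 200},
  {"xyz": [0, -10, 50], "rot": [0, 0, 5], "grip": 200},
  {"xyz": [5, -30, 60], "rot": [0, 0, 12], "grip": 200},
  {"xyz": [10, -50, 60], "rot": [0, 0, 19], "grip": 200},
  {"xyz": [15, -70, 60], "rot": [0, 0, 26], "grip": 200},
  {"xyz": [20, -90, 60], "rot": [0, 0, 33], "grip": 200},
  {"xyz": [25, -110, 60], "rot": [0, 0, 40], "grip": 200},
  {"xyz": [30, -130, 60], "rot": [0, 0, 47], "grip": 200},
  {"xyz": [35, -145, 60], "rot": [0, 0, 54], "grip": 200},
  {"xyz": [40, -160, 60], "rot": [0, 0, 61], "grip": 200},
  {"xyz": [45, -175, 60], "rot": [0, 0, 68], "grip": 200},
  {"xyz": [45, -190, 60], "rot": [0, 0, 75], "grip": 200},
])

```text
t: 5.65
tool_pos: [0.5468, 0.1322, 0.067]
orientation: [0.911, 0.413, 0.001, 0.0]
wrist_force: [0.8, -0.1, -1.1]
gripper_width: 0.347
finger_force: 40.0
```

Emit:
jog_arm([
  {"xyz": [0, -4, 0], "rot": [0, 0, 7], "grip": 200},
  {"xyz": [0, -4, 0], "rot": [0, 0, 14], "grip": 200},
  {"xyz": [0, -4, 0], "rot": [0, 0, 21], "grip": 200},
  {"xyz": [0, -4, 0], "rot": [0, 0, 28], "grip": 200},
  {"xyz": [0, -4, -10], "rot": [0, 0, 33], "grip": 200},
  {"xyz": [0, -4, -30], "rot": [0, 0, 33], "grip": 200},
  {"xyz": [0, -4, -40], "rot": [0, 0, 33], "grip": 200},
  {"xyz": [0, -4, -40], "rot": [0, 0, 33], "grip": 200},
  {"xyz": [0, -4, -40], "rot": [0, 0, 33], "grip": 200},
])

```text
t: 6.4
tool_pos: [0.545, 0.1291, 0.0262]
orientation: [0.758, 0.653, -0.001, -0.0]
wrist_force: [-0.2, -0.9, -0.9]
gripper_width: 0.344
finger_force: 40.1
```

Run:
```python
from h import *
s=sense();p=snapshot("wrist");print(s["t"],s["tool_pos"],R.from_quat(s["orientation"]).as_matrix()[:,0],s["wrist_force"])
im=cv2.cvtColor(np.array(p["color"]),cv2.COLOR_RGB2BGR)
M=R.from_euler('z',-.1435).as_matrix()
for X in[(-125,85,13),(-100,85,13),(-100,85,21),(-56,110,55),(-55,204,12),(0,0,84),(-40,85,13)]:
    u=wproj(p,s,M@np.array(X)/1000+[.6171,-.0911,0]);print(X,u.round(1));cv2.circle(im,tuple(int(round(a)) for a in u),2,(0,255,0),-1)
cv2.imwrite("pics/w2.png",im)
```

```text
6.4 [0.54497151 0.12906443 0.02615454] [ 1.48037008e-01  9.88981532e-01 -7.57628616e-04] [-0.15146259 -0.90244761 -0.89106813]
(-125, 85, 13) [285.7 462.6]
(-100, 85, 13) [323.5 463.1]
(-100, 85, 21) [323.6 472.4]
(-56, 110, 55) [405. 491.]
(-55, 204, 12) [415.2 308.4]
(0, 0, 84) [460.4 582.6]
(-40, 85, 13) [412.7 458.4]
```

View pics/w2.png

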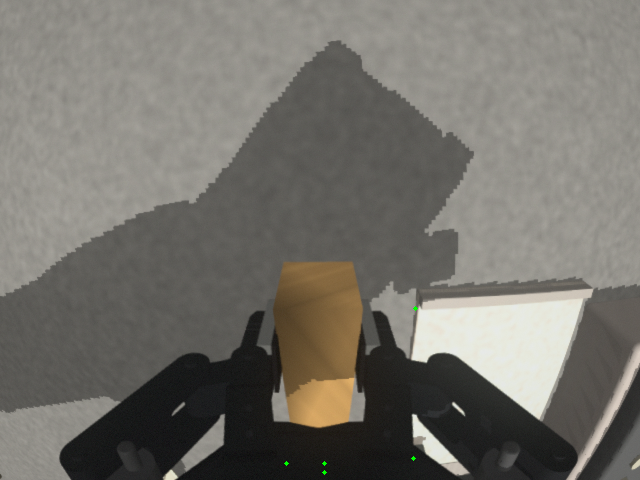

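Emit:
jog_arm([
  {"xyz": [0, 0, -10], "rot": [0, 0, 0], "grip": 200},
  {"xyz": [0, 0, -18], "rot": [0, 0, 0], "grip": 200},
  {"xyz": [0, 0, -18], "rot": [0, 0, 0], "grip": 200},
  {"xyz": [-1, -8, -18], "rot": [0, 0, 0], "grip": 200},
  {"xyz": [-2, -16, -18], "rot": [0, 0, 0], "grip": 200},
  {"xyz": [-3.5, -24, -18], "rot": [0, 0, 0], "grip": 200},
  {"xyz": [-4.5, -32, -18], "rot": [0, 0, 0], "grip": 200},
  {"xyz": [-6, -40, -18], "rot": [0, 0, 0], "grip": 200},
  {"xyz": [-7, -48, -18], "rot": [0, 0, 0], "grip": 200},
  {"xyz": [-8, -56, -18], "rot": [0, 0, 0], "grip": 200},
  {"xyz": [-9, -64, -18], "rot": [0, 0, 0], "grip": 200},
  {"xyz": [-10, -70, -18], "rot": [0, 0, 0], "grip": 200},
])

```text
t: 7.45
tool_pos: [0.5368, 0.063, 0.0087]
orientation: [0.757, 0.654, 0.004, -0.001]
wrist_force: [1.1, 10.0, -3.9]
gripper_width: 0.34
finger_force: 40.1
```

Emit:
jog_arm([
  {"xyz": [-0.5, -5, 0], "rot": [0, 0, 0], "grip": 200},
  {"xyz": [-1.5, -10, 0], "rot": [0, 0, 0], "grip": 200},
  {"xyz": [-2, -14, 0], "rot": [0, 0, 0], "grip": 200},
  {"xyz": [-2.5, -17, 0], "rot": [0, 0, 0], "grip": 200},
  {"xyz": [-2.5, -17, 0], "rot": [0, 0, 0], "grip": 200},
  {"xyz": [-2.5, -17, 0], "rot": [0, 0, 0], "grip": 200},
])

```text
t: 7.95
tool_pos: [0.5337, 0.0449, 0.0084]
orientation: [0.757, 0.653, 0.003, -0.001]
wrist_force: [2.4, 6.8, -5.0]
gripper_width: 0.343
finger_force: 40.1
```

Run:
```python
from h import *
s=sense();print(s["t"],s["tool_pos"],s["wrist_force"])
out=[]
for n,x,y,w,h in(("side",270,200,100,75),("scene",240,215,100,75)):
    p=snapshot(n);save(p,n+"1");i=cv2.imread("pics/%s1.png"%n)
    out.append(cv2.resize(i[y:y+h,x:x+w],(400,300),interpolation=cv2.INTER_CUBIC))
    M=R.from_euler('z',-.1435).as_matrix()
    for X in[(-125,85,13),(-125,85,33),(-56,110,33),(-40,85,33)]:
        print(n,X,((proj(p,M@np.array(X)/1000+[.6171,-.0911,0])-[x,y])*4).round())
cv2.imwrite("pics/c1.png",np.hstack(out))
```

```text
7.95 [0.53370318 0.04489516 0.00835684] [ 2.44628307  6.76934068 -5.0022462 ]
side (-125, 85, 13) [283. 254.]
side (-125, 85, 33) [284. 225.]
side (-56, 110, 33) [159. 217.]
side (-40, 85, 33) [155. 190.]
scene (-125, 85, 13) [345.  62.]
scene (-125, 85, 33) [346.  39.]
scene (-56, 110, 33) [326. 125.]
scene (-40, 85, 33) [276. 127.]
```

View pics/c1.png

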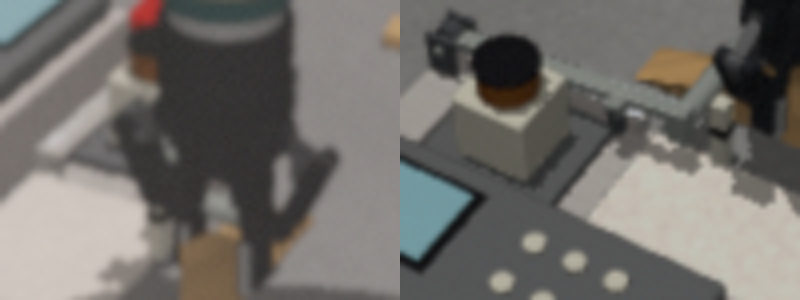

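The picture shows the bar lifted and resting on the wedge. Next I push 3 mm more, release with a small opening because of the post, and retreat upward.

Emit:
jog_arm([
  {"xyz": [-0.5, -3, 0], "rot": [0, 0, 0], "grip": 200},
  {"xyz": [-0.5, -3, 0], "rot": [0, 0, 0], "grip": 200},
  {"xyz": [-0.5, -3, 0], "rot": [0, 0, 0], "grip": 150},
  {"xyz": [-0.5, -3, 0], "rot": [0, 0, 0], "grip": 115},
  {"xyz": [-0.5, -3, 0], "rot": [0, 0, 0], "grip": 115},
  {"xyz": [-0.5, -3, 0], "rot": [0, 0, 0], "grip": 115},
  {"xyz": [-0.5, -3, 10], "rot": [0, 0, 0], "grip": 115},
  {"xyz": [-0.5, -3, 25], "rot": [0, 0, 0], "grip": 115},
  {"xyz": [-0.5, -3, 50], "rot": [0, 0, 0], "grip": 115},
  {"xyz": [-0.5, -3, 90], "rot": [0, 0, 0], "grip": 115},
  {"xyz": [-0.5, -3, 130], "rot": [0, 0, 0], "grip": 115},
  {"xyz": [-0.5, -3, 170], "rot": [0, 0, 0], "grip": 115},
])

```text
t: 9.05
tool_pos: [0.532, 0.0378, 0.1805]
orientation: [0.758, 0.652, -0.0, 0.0]
wrist_force: [1.3, 0.2, 0.3]
gripper_width: 0.55
finger_force: 0.0
```

Emit:
jog_arm([
  {"xyz": [10, -38, 5], "rot": [0, 0, 0], "grip": 255},
  {"xyz": [20, -76, 10], "rot": [0, 0, 0], "grip": 255},
  {"xyz": [30, -114, 10], "rot": [0, 0, 0], "grip": 255},
  {"xyz": [50, -150, 10], "rot": [0, 0, 0], "grip": 255},
  {"xyz": [70, -180, 10], "rot": [0, 0, 0], "grip": 255},
  {"xyz": [75, -192, 10], "rot": [0, 0, 0], "grip": 255},
])

```text
t: 9.55
tool_pos: [0.6091, -0.1614, 0.1888]
orientation: [0.76, 0.649, -0.0, 0.003]
wrist_force: [0.6, -0.5, -1.1]
gripper_width: 0.003
finger_force: 0.0
```

Run:
```python
from h import *
s=sense();print(s["t"],s["tool_pos"],s["wrist_force"],s["gripper_width"])
out=[]
for n,x,y,w,h in(("side",260,200,100,75),("scene",250,205,100,75)):
    p=snapshot(n);save(p,n+"2");i=cv2.imread("pics/%s2.png"%n)
    out.append(cv2.resize(i[y:y+h,x:x+w],(400,300),interpolation=cv2.INTER_CUBIC))
    M=R.from_euler('z',-.1435).as_matrix()
    for X in[(-125,85,33),(-56,110,29),(-56,110,33),(-56,110,37),(-56,110,55),(-40,85,33)]:
        print(n,X,((proj(p,M@np.array(X)/1000+[.6171,-.0911,0])-[x,y])*4).round())
p=snapshot("wrist");print(np.array(p["hand_eye"]).round(3));save(p,"w3")
out.append(cv2.resize(cv2.imread("pics/w3.png"),(400,300)))
cv2.imwrite("pics/c2.png",np.vstack([np.hstack(out[:2]),np.hstack([out[2],out[2]*0])]))
```

```text
9.55 [ 0.60908655 -0.16141407  0.18880621] [ 0.55816217 -0.53317443 -1.06931899] 0.0033831108145635598
side (-125, 85, 33) [324. 225.]
side (-56, 110, 29) [199. 223.]
side (-56, 110, 33) [199. 217.]
side (-56, 110, 37) [199. 211.]
side (-56, 110, 55) [199. 185.]
side (-40, 85, 33) [195. 190.]
scene (-125, 85, 33) [306.  79.]
scene (-56, 110, 29) [286. 170.]
scene (-56, 110, 33) [286. 165.]
scene (-56, 110, 37) [286. 161.]
scene (-56, 110, 55) [287. 140.]
scene (-40, 85, 33) [236. 167.]
[[-0.001 -0.945 -0.327  0.086]
 [ 1.    -0.    -0.001  0.   ]
 [ 0.001 -0.327  0.945 -0.143]
 [ 0.     0.     0.     1.   ]]
```

View pics/c2.png

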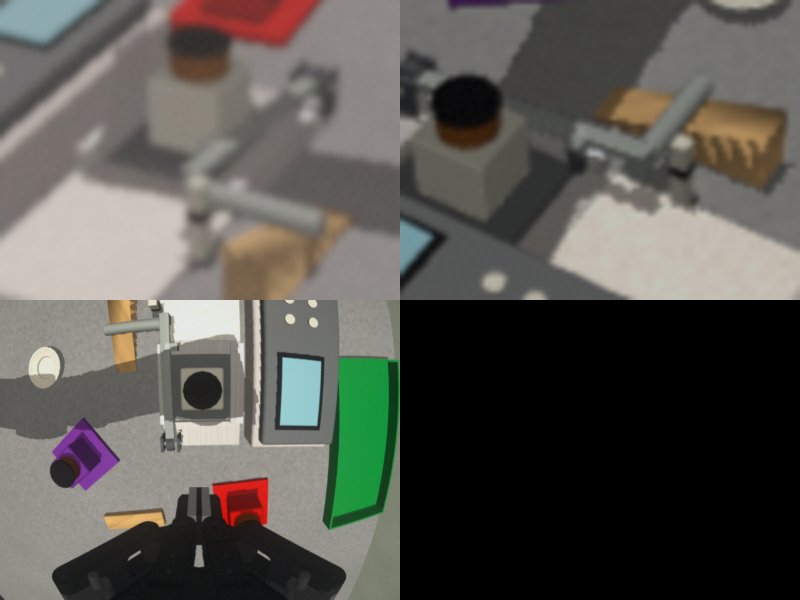

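The wedge holds the bar up on its own: bar at (250,205) side, (690,115) scene. I will check its height against the band more closely.

Run:
```python
from h import *
a=cv2.imread("pics/side0.png");b=cv2.imread("pics/side2.png");w=cv2.imread("pics/w3.png");c=cv2.imread("pics/scene2.png")
f=lambda i,x,y,W,H:cv2.resize(i[y:y+H,x:x+W],(400,300),interpolation=cv2.INTER_CUBIC)
cv2.imwrite("pics/c3.png",np.vstack([np.hstack([f(a,300,235,50,37),f(b,300,235,50,37)]),np.hstack([f(c,300,215,60,45),f(w,150,0,160,120)])]))
p=snapshot("side")
M=R.from_euler('z',-.1435).as_matrix()
for X in[(-125,85,13),(-125,85,33),(-56,110,29),(-56,110,37),(-56,110,55)]:
    print(X,((proj(p,M@np.array(X)/1000+[.6171,-.0911,0])-[300,235])*8).round())
```

```text
(-125, 85, 13) [327. 229.]
(-125, 85, 33) [328. 171.]
(-56, 110, 29) [ 78. 165.]
(-56, 110, 37) [ 78. 142.]
(-56, 110, 55) [78. 89.]
```

View pics/c3.png

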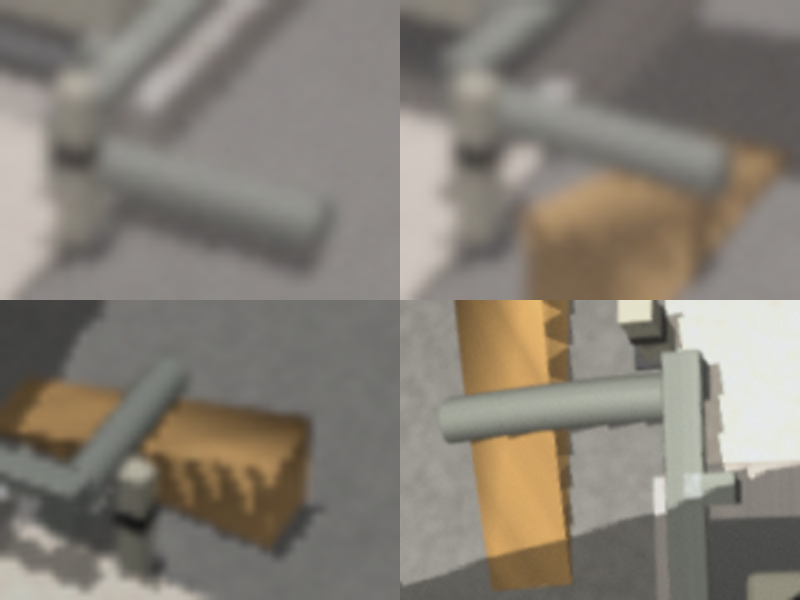

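The bar end rose from (316,235) to about (318,172) in the 8x side view, which is roughly 20 mm, so the bar sits around 33–34 mm, inside the band. Now I descend behind the unit and push.

Emit:
jog_arm([
  {"xyz": [3, 14, 0], "rot": [0, 0, 0], "grip": 255},
  {"xyz": [3, 14.5, -20], "rot": [0, 0, 0], "grip": 255},
  {"xyz": [3, 14.5, -50], "rot": [0, 0, 0], "grip": 255},
  {"xyz": [3, 14.5, -90], "rot": [0, 0, 0], "grip": 255},
  {"xyz": [3, 14.5, -125], "rot": [0, 0, 0], "grip": 255},
  {"xyz": [3, 14.5, -150], "rot": [0, 0, 0], "grip": 255},
  {"xyz": [3, 14.5, -158], "rot": [0, 0, 0], "grip": 255},
  {"xyz": [3, 14.5, -158], "rot": [0, 0, 0], "grip": 255},
  {"xyz": [3, 14.5, -158], "rot": [0, 0, 0], "grip": 255},
])

```text
t: 10.5
tool_pos: [0.6112, -0.1363, 0.0315]
orientation: [0.757, 0.654, 0.001, 0.0]
wrist_force: [1.1, -0.5, 0.5]
gripper_width: 0.002
finger_force: 0.0
```

Emit:
jog_arm([
  {"xyz": [0.5, 4, 0], "rot": [0, 0, 0], "grip": 255},
  {"xyz": [1, 8, 0], "rot": [0, 0, 0], "grip": 255},
  {"xyz": [2, 13, 0], "rot": [0, 0, 0], "grip": 255},
  {"xyz": [2.5, 18, 0], "rot": [0, 0, 0], "grip": 255},
  {"xyz": [3.5, 24, 0], "rot": [0, 0, 0], "grip": 255},
  {"xyz": [4.5, 30, 0], "rot": [0, 0, 0], "grip": 255},
])

```text
t: 11.0
tool_pos: [0.6155, -0.1111, 0.032]
orientation: [0.758, 0.652, -0.001, 0.002]
wrist_force: [-1.6, -6.0, 4.9]
gripper_width: -0.001
finger_force: 3.0
```

Emit:
jog_arm([
  {"xyz": [1, 8, 0], "rot": [0, 0, 0], "grip": 255},
  {"xyz": [2.5, 16, 0], "rot": [0, 0, 0], "grip": 255},
  {"xyz": [3.5, 24, 0], "rot": [0, 0, 0], "grip": 255},
  {"xyz": [4.5, 32, 0], "rot": [0, 0, 0], "grip": 255},
  {"xyz": [6, 40, 0], "rot": [0, 0, 0], "grip": 255},
  {"xyz": [7, 48, 0], "rot": [0, 0, 0], "grip": 255},
])

```text
t: 11.5
tool_pos: [0.6227, -0.0629, 0.0319]
orientation: [0.758, 0.652, -0.001, 0.002]
wrist_force: [-0.8, -5.6, 5.6]
gripper_width: -0.002
finger_force: 3.0
```

Emit:
jog_arm([
  {"xyz": [1, 8, 0], "rot": [0, 0, 0], "grip": 255},
  {"xyz": [2.5, 16, 0], "rot": [0, 0, 0], "grip": 255},
  {"xyz": [3.5, 24, 0], "rot": [0, 0, 0], "grip": 255},
  {"xyz": [4.5, 32, 0], "rot": [0, 0, 0], "grip": 255},
  {"xyz": [6, 40, 0], "rot": [0, 0, 0], "grip": 255},
  {"xyz": [7, 48, 0], "rot": [0, 0, 0], "grip": 255},
  {"xyz": [8, 55, 0], "rot": [0, 0, 0], "grip": 255},
  {"xyz": [9, 61, 0], "rot": [0, 0, 0], "grip": 255},
  {"xyz": [9.5, 65, 0], "rot": [0, 0, 0], "grip": 255},
  {"xyz": [9.5, 65, 0], "rot": [0, 0, 0], "grip": 255},
])

```text
t: 12.33
tool_pos: [0.6323, 0.0042, 0.0318]
orientation: [0.758, 0.653, 0.0, 0.001]
wrist_force: [-0.4, -3.0, 1.5]
gripper_width: -0.003
finger_force: 1.2
```

Emit:
jog_arm([
  {"xyz": [-1, -8, 0], "rot": [0, 0, 0], "grip": 255},
  {"xyz": [-4, -25, 0], "rot": [0, 0, 0], "grip": 255},
  {"xyz": [-5, -35, 30], "rot": [0, 0, 0], "grip": 255},
  {"xyz": [-5, -40, 70], "rot": [0, 0, 0], "grip": 255},
  {"xyz": [-5, -60, 110], "rot": [0, 0, 0], "grip": 255},
  {"xyz": [-5, -80, 145], "rot": [0, 0, 0], "grip": 255},
  {"xyz": [-10, -110, 170], "rot": [0, 0, 0], "grip": 255},
  {"xyz": [-10, -125, 190], "rot": [0, 0, 0], "grip": 255},
  {"xyz": [-10, -125, 190], "rot": [0, 0, 0], "grip": 255},
  {"xyz": [-10, -125, 190], "rot": [0, 0, 0], "grip": 255},
])

```text
t: 13.17
tool_pos: [0.6216, -0.1213, 0.2213]
orientation: [0.758, 0.652, 0.001, 0.001]
wrist_force: [0.2, 1.1, -0.5]
gripper_width: 0.001
finger_force: 0.0
```

Run:
```python
from h import *
s=sense();print(s["t"],s["tool_pos"],s["wrist_force"])
i=[]
for n in("side","scene","wrist"):
    p=snapshot(n);save(p,n+"4");i.append(cv2.imread("pics/%s4.png"%n))
f=lambda i,x,y,W,H:cv2.resize(i[y:y+H,x:x+W],(400,300),interpolation=cv2.INTER_CUBIC)
cv2.imwrite("pics/c4.png",np.vstack([np.hstack([f(i[0],240,190,120,90),f(i[1],220,200,140,105)]),np.hstack([f(i[2],120,0,400,300),f(i[0],300,235,50,37)])]))
p=s=None
```

```text
13.1667 [ 0.62163684 -0.12129812  0.22130594] [ 0.20524257  1.13947113 -0.54658289]
```

View pics/c4.png

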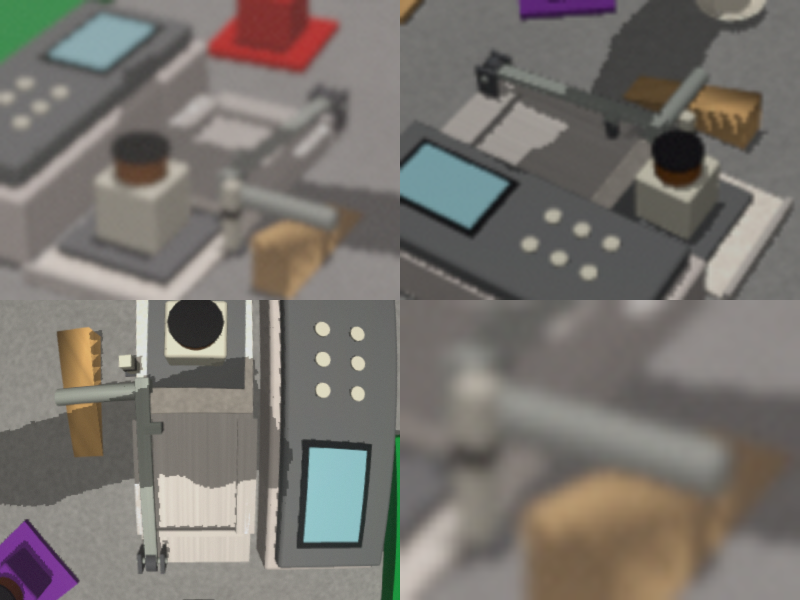

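The unit stands on the plate at (140,200), clear of the rails, and the bar is unchanged on the wedge. One numeric check of the bar height, then I hand in.

Run:
```python
from h import *
s=sense();p=snapshot("wrist");H=np.array(p["hand_eye"]);T=np.eye(4);T[:3,:3]=R.from_quat(s["orientation"]).as_matrix();T[:3,3]=s["tool_pos"];T=T@H
M=R.from_euler('z',-.1435).as_matrix()
def at(u,v,z):
    a,b=(u-p["cx"])/p["fx"],(v-p["cy"])/p["fy"];t=np.hypot(a,b)
    d=T[:3,:3]@np.array([a/t*np.sin(t),b/t*np.sin(t),np.cos(t)]);P=T[:3,3]+d*(z-T[2,3])/d[2]
    return (M.T@(P-[.6171,-.0911,0]))*1000
tip=at(208,157,.002);th=at(198,27,.043);print("tip",tip,"thick",th)
for z in(29,31,33,35,37):
    y=at(200,91,z/1000)[1];print(z,y.round(1),"bar height from wedge",(3+(y-tip[1])/3+8.43).round(1),(43-(th[1]-y)/3+8.43).round(1))
print("unit cap",at(120+195,24,.084),s["t"])
```

```text
tip [-102.65959017   24.45507982    2.        ] thick [-96.7322694  146.15715884  43.        ]
29 88.7 bar height from wedge 32.8 32.3
31 88.5 bar height from wedge 32.8 32.2
33 88.3 bar height from wedge 32.7 32.1
35 88.1 bar height from wedge 32.6 32.1
37 87.9 bar height from wedge 32.6 32.0
unit cap [  5.06757507 131.13030922  84.        ] 13.3167
```

Bar height comes out at about 32.5 mm, mid-band, and the unit at y ≈ 131 mm.

```bash
python3 -c "
from cell import *
print(hand_in())"
```

```text
the job is handed in; nothing more can be done
None
```

The job is handed in: the wedge alone holds the catch with the bar at about 32.5 mm (mid-band), and the dosing unit stands on the landing plate at dock y of about 131 mm, clear of the rails, with the other things untouched as far as the camera views showed.

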